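Read a sample jar's bar code and show its label to the camera

ROBOT

A 6-joint arm with a two-finger parallel gripper is mounted at the origin on the work surface. World frame = base frame: x ahead of the robot, y to its left, z up, the work surface at z = 0. Lengths are in m, angles in rad, forces in N, time in s.
With the tool pointing down it reaches from about 0.35 to 0.875 m from the base axis. Payload 4.2 kg.
Tool frame: the origin (TCP) lies at the very end of the fingers, on their centre line; the grasp point (between the pads) lies 19 mm behind it; z points along the fingers, y is the line along which they close (so a half turn about z gives the same grasp; the last joint's range is limited). The gripper opens to 87 mm and grips with 3 to 60 N. Pads are 19 mm wide; open, the fingers measure 117 mm over their backs; the gripper's body (75 mm by 190 mm) begins 51 mm behind the grasp point.
Start: joints at [1.416, 0.385, 0.008, 0, -1.194, -0.259], TCP at [0.251, 0.572, 0.223] pointing down, gripper open.
Joint ranges: [-3.14, 3.14], [-1.21, 2.06], [-1.07, 1.41], [-3.16, 2.05], [-2.99, -0.16], [-3.1, 3.1]. Speed limits (rad/s): [2.79, 2.79, 3.14, 3.14, 3.14, 3.14].

INTERFACE

Orientations are given as a unit quaternion [x, y, z, w].
In Python, from bench import monitor, optics, env, models gives the robot as it stands. The module is installed in compiled form; this text tells all that it offers.
- The arm moves only by the tool arm_command, never from a script. Its argument "moves" is a list of rows, each a list of 3 entries, a list of its own where there are three numbers: the finger opening in mm, from 0 to 87, then the shift along the tool's x, y, z in mm, then the turn, a rotation vector about the tool's x, y, z in degrees. In form: [[jaw, [tx, ty, tz], [wx, wy, wz]], ...]. A call has 1 to 20 rows; each row is the pose to reach, as a shift and turn from the pose commanded when the call began, along the tool's axes at that moment; what a row does not reach only later rows make up. A row lasts 1/8 s, in which the tool goes at most 62.5 mm and 10.7 degrees, less where a joint would pass 70% of its speed; a pose out of reach is approached as far as the arm can. A call with a gripper value outside its range is refused whole. The fingers move at their own pace and stop on an object; "force" is the grip in N (left out, the last holds). Time passes only in rows, so rows that repeat a pose let the fingers close. It gives the time, the measured TCP pose, the force, the opening and the grip force at its end, in the units of the state.
- monitor.read_state(): the state, without advancing time (a new reading comes with each control period).
- optics.read_camera(name): name is "scene" or "top"; returns a dict with "img" (384x512x3 uint8, red, green, blue), "z_map" (384x512 float32, m along the optical axis (not along the pixel's ray), 0 where there is no reading), "intrinsics" (3x3 intrinsics, pixels), "k1" (the pictures are not rectified: a ray, as slopes to the right and down, at radius r is drawn at 1 + k1 r^2 times it, then the intrinsics apply), "eye" and "attitude" of the camera in the world. Camera axes: x right, y up, looking along -z (the intrinsics and any distortion apply to the point x, -y, -z); pixel columns grow to the right and rows downward; lengths in m; the calibration is good to about 2 mm. A picture is of the moment at which its call begins.
- env.hand_in(): hands the job in; it is judged then, once.
Trained networks look in a picture, given as the dict that the camera call returned (one of the last four; its "shot" number tells which), for a name from the list of things; names that differ only in an ending like _2 or _b are one class to them, and where a whole thing is asked for, a point or a joint stands for the part that bears it (a point fixed in the world has none). Each returns a list of dicts, best first, with "confidence" (0 to 1); they miss things now and then, are a little off and sometimes report something else, mostly with a low value. They report only what shows in the picture. A call takes as long as a camera call. They do not tell look-alikes from the thing itself.
- models.search_frame(picture, name): "bbox" ([centre column, centre row, width, height] in pixels, round what is visible of it).
The state is a dict: "time_s": time; "q": joint angles; "qvel": joint speeds; "joint_efforts": joint torques, N m; "eef_pos": TCP position; "tool_rot": TCP orientation; "force": force on the tool from outside, world axes, zero at the start; "torque": the same for the moment, N m; "gripper_width": finger opening in m; "grasp_force": force on a finger pad.
Only numpy, scipy, OpenCV 4.12 (cv2) and the standard library are available. Lean on these libraries where they do the work, as an engineer would, in place of code of your own. Each camera call takes 0.05 s, during which the arm holds its last target. There are 200 camera calls.

TASK

Book in the sample jar that stands in the seat of the bar code reader: turn it in its seat until its label faces the reader's window and keep it still there for about a second, so that the code is read. Then lift it out and hold it in the air in front of the inspection camera, with the middle of the label at the lens's focus point, the label square to the lens and the jar right way up in the picture (so it leans back from the tilted camera), and finish while holding it still there. Leave the camera, the reader and everything else on the bench where they are.

Things in the scene. Friction and masses are not known exactly. Their poses are not given: they have to be found in the camera images.
- jar_mid (a point): centre, half-way up, of the sample jar: loose upright amber glass cylinder, 48 mm diameter, 106 mm tall in all, 0.11 to 0.22 kg; its top 24 mm is a round black screw cap, 51 mm diameter, a good place to grip. It starts in the reader's seat, its label turned 0.6 rad to right away from the window. Axes are the jar's own: z up, x from its axis out through the middle of its label
- jar_label (a point): middle of the jar's white paper label with black bars (44 mm tall, wrapped 90 degrees around): 24.5 mm out from the jar's axis, 40 mm above its foot (13 mm below its centre). A white paper seal 12 mm wide runs from the middle of the cap's top over its edge down to the label, so the label's side shows from above too. Axes as the jar's
- seat (a point): middle of the floor of the reader's seat, 8 mm above the bench, where the jar's foot stands: a grey ring, 62 mm outside and 52 mm inside diameter, 6 mm high, on a fixed aluminium plate (180 by 90 mm, from 45 mm before to 135 mm behind the seat). The jar turns freely in it with 2 mm of play. Axes: z up, x from the seat towards the reader's window
- window (a point): middle of the window of the fixed bar code reader, 76 mm from the seat's middle along the seat's x, 49 mm above the bench, looking roughly towards the robot. The label faces it when the jar's x points along the seat's x. The reader is a dark block 44 by 62 mm, its top 78 mm above the bench, lower than the jar's cap. Axes as the seat's
- focus (a point): point in the air where the camera is sharp, 110 mm before the lens on its axis, 0.18 to 0.24 m above the bench. Axes: x along the lens axis to the lens, 30 degrees above level; y level; z 30 degrees off vertical, leaning away from the camera, roughly to the robot. The jar is rightly held with its label's middle here and its x and z along these. Below is only the stand's flat board
- lens (a point): middle of the front of the camera's lens (black, 40 mm diameter, in a ring light 74 mm across), looking down at 30 degrees roughly towards the robot. It sits on a stand: grey board 340 by 200 mm, 12 mm thick, from 90 mm before to 250 mm behind the focus, and a steel column 397 mm tall at its back; the clamp gives way if knocked. Axes as the focus
- jar2_mid (a point): centre of a second jar of the same kind, standing on the bare bench between the two stations; a bystander, not to be touched
- beaker: glass beaker, 68 mm diameter, 90 mm tall, on the right; bystander, origin at its foot
- bottle: white bottle, 72 mm diameter, 150 mm tall, on the left; bystander, origin at its foot
- pen: marker pen, 145 mm long, lying on the left; bystander
- spatula: steel spatula, 210 mm long, lying on the right; bystander
- dish: round clear sample dish with lid, 60 mm diameter, 15 mm tall, on the board under the camera; bystander, origin at its foot
- weight: steel calibration weight, 28 mm diameter, 32 mm tall, in the middle near the robot; bystander, origin at its foot
Mind the look-alikes: they are no part of the job. What is shaped like the part that bears seat but red is not meant.

How it is judged:
By the outcome, as a careful person would: the job done as asked, in the order asked, and still so for the second after the job is handed in, while the arm keeps its last pose, push and grip.
It also fails if it takes over 58 s, if anything falls off the work surface, if the arm or the gripper's body presses on something with over 40 N, if the wrist force passes 120 N, or if a joint passes its speed limit or range.

## Working session

There is one attempt and no reset: what is moved stays moved. The work goes in short steps, Python scripts to look and compute and a tool call to move; the robot and the scene stay as the last step left them, time stands still between calls to the robot, and variables do not carry over. Pictures are saved under pics/ and viewed, at most 10 in all, crops included, and the job is handed in when it is done.

Besides the shell and the picture viewer there is one more tool, called after "Call:" in YAML: its name, and indented under it one key for each argument. arm_command: Moves the arm, as the interface text tells. Its arguments: {"type":"object","properties":{"moves":{"type":"array"},"force":{"type":"number"}},"required":["moves"]}

```bash
mkdir -p pics
cat > h.py <<'E'
import numpy as np, cv2
from scipy.spatial.transform import Rotation as R
from bench import monitor, optics, env, models
def rot(a):
    a=np.array(a,float); return a if a.shape==(3,3) else R.from_quat(a).as_matrix()
def pix2world(p,u,v,z=None):
    K=np.array(p["intrinsics"]);k=p["k1"]
    d=np.array([(u-K[0,2])/K[0,0],(v-K[1,2])/K[1,1]]);s=d.copy()
    for _ in range(20): s=d/(1+k*(s@s))
    z=p["z_map"][int(round(v)),int(round(u))] if z is None else z
    return np.array(p["eye"])+rot(p["attitude"])@np.array([s[0]*z,-s[1]*z,-z])
def cloud(p):
    K=np.array(p["intrinsics"]);k=p["k1"];H,W=p["z_map"].shape
    u,v=np.meshgrid(np.arange(W),np.arange(H))
    d=np.stack([(u-K[0,2])/K[0,0],(v-K[1,2])/K[1,1]],-1);s=d.copy()
    for _ in range(20): s=d/(1+k*(s**2).sum(-1,keepdims=True))
    z=p["z_map"]; P=np.stack([s[...,0]*z,-s[...,1]*z,-z],-1)
    return np.array(p["eye"])+P@rot(p["attitude"]).T
def world2pix(p,X):
    K=np.array(p["intrinsics"]);c=rot(p["attitude"]).T@(np.array(X)-p["eye"])
    s=np.array([c[0],-c[1]])/-c[2]; s=s*(1+p["k1"]*(s@s))
    return np.array([K[0,0]*s[0]+K[0,2],K[1,1]*s[1]+K[1,2]])
def save(n,im): cv2.imwrite(f"pics/{n}.png",im[...,::-1])
E
python3 - <<'E'
from h import *
import pickle
np.set_printoptions(precision=3,suppress=True)
s=monitor.read_state(); print(s)
ps={}
for n in("scene","top"):
    p=optics.read_camera(n); ps[n]=p; print(n,p["eye"],p["attitude"],p["intrinsics"],p["k1"]); save(n+"0",p["img"])
    C=cloud(p)
    for nm in("jar_mid","seat","window","lens","beaker","bottle","dish","weight"):
        for d in models.search_frame(p,nm)[:4]:
            b=d["bbox"]; print(nm,round(d["confidence"],2),np.round(b),C[min(383,int(b[1])),min(511,int(b[0]))])
pickle.dump(ps,open("p0.pkl","wb"))
E
```

```text
{'time_s': 0.0, 'q': array([ 1.416,  0.386,  0.007, -0.   , -1.194, -0.259]), 'qvel': array([ 0.001,  0.001, -0.   , -0.   , -0.   ,  0.001]), 'joint_efforts': array([ -0.001, -39.067,  18.74 ,   4.22 ,   0.011,  -0.   ]), 'eef_pos': array([0.251, 0.572, 0.221]), 'tool_rot': array([ 0.979, -0.206, -0.   ,  0.001]), 'force': array([0.104, 0.8  , 0.423]), 'torque': array([-0.009,  0.01 , -0.049]), 'grasp_force': 0.0, 'gripper_width': 0.08726563497242183}
scene [ 1.382 -0.606  1.503] [0.283 0.146 0.415 0.852] [[492.648   0.    260.785]
 [  0.    492.648 189.37 ]
 [  0.      0.      1.   ]] -0.005809456659993602
jar_mid 0.73 [216. 241.  14.  25.] [ 0.61  -0.224  0.108]
jar_mid 0.63 [250. 207.  14.  24.] [ 0.551 -0.036  0.072]
jar_mid 0.31 [147. 292.  25.  32.] [ 0.58  -0.485  0.015]
seat 0.96 [200. 205.  28.  41.] [ 0.435 -0.175  0.078]
seat 0.87 [146. 239.  31.  49.] [ 0.445 -0.395  0.083]
seat 0.86 [294. 266.  42.  50.] [ 0.802 -0.045  0.01 ]
seat 0.84 [225. 259.  41.  50.] [ 0.668 -0.227  0.08 ]
window 0.9 [222. 260.  45.  49.] [ 0.662 -0.236  0.074]
window 0.67 [144. 242.  33.  46.] 
[... 738 characters left out ...]
 [313. 173.  32.  49.] [ 0.635 -0.21   0.005]
seat 0.82 [270. 130.  34.  51.] [ 0.807 -0.044  0.01 ]
seat 0.78 [357. 234.  39.  48.] [ 0.398 -0.388  0.003]
seat 0.63 [294. 241.  39.  53.] [ 0.374 -0.14   0.01 ]
window 0.94 [312. 173.  32.  46.] [ 0.635 -0.21   0.005]
window 0.93 [359. 233.  41.  50.] [ 0.402 -0.394  0.01 ]
window 0.82 [298. 241.  42.  50.] [ 0.371 -0.151  0.013]
window 0.67 [108. 185.  32.  20.] [0.574 0.552 0.113]
lens 0.78 [189. 118.  27.  57.] [0.759 0.216 0.353]
beaker 0.89 [387. 180.  22.  18.] [ 0.614 -0.507  0.012]
bottle 0.71 [108. 185.  32.  19.] [0.574 0.549 0.112]
dish 0.6 [190. 166.  19.  16.] [0.659 0.263 0.03 ]
dish 0.4 [189. 120.  32.  55.] [0.754 0.217 0.349]
```

Run:
```python
import cv2
a=cv2.imread("pics/scene0.png"); cv2.imwrite("pics/s1.png",cv2.resize(a[110:330,110:410],(800,586),interpolation=cv2.INTER_CUBIC))
a=cv2.imread("pics/top0.png"); cv2.imwrite("pics/t1.png",cv2.resize(a[70:290,130:430],(800,586),interpolation=cv2.INTER_CUBIC))
```

```text
(no output)
```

View pics/s1.png

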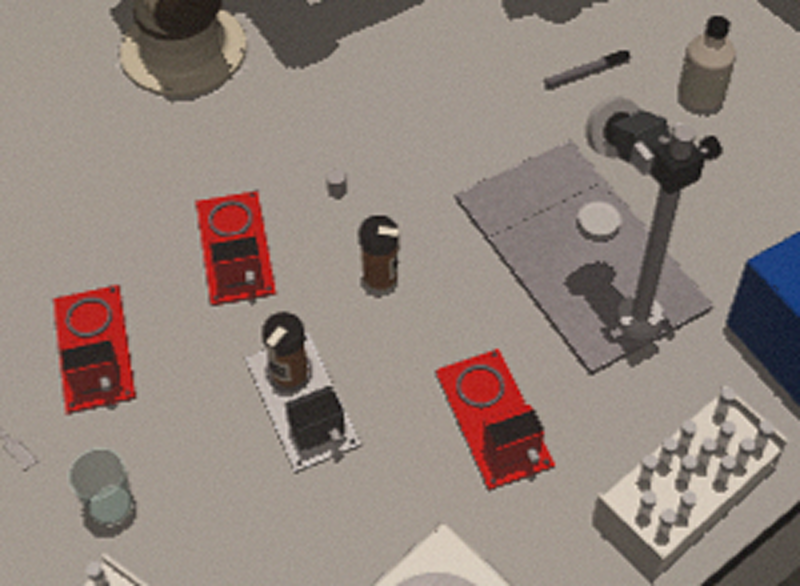

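View pics/t1.png

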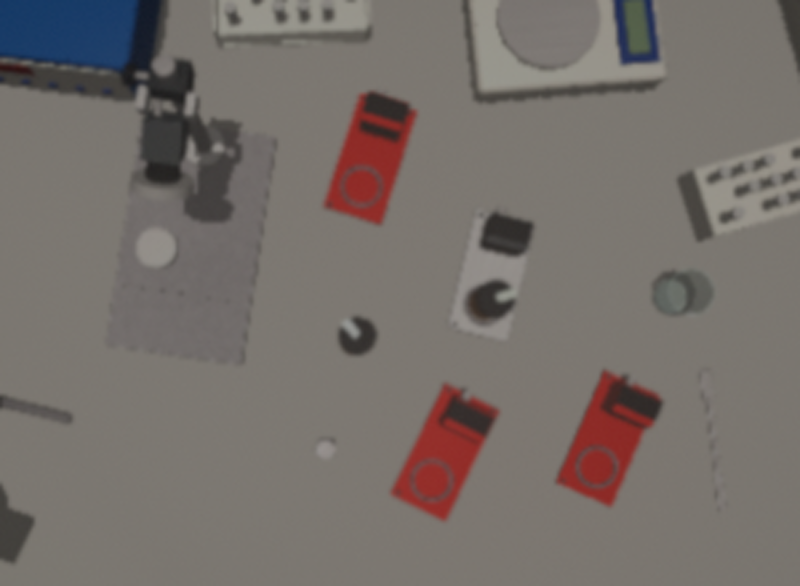

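Pictures: the wanted jar stands on the only aluminium (light grey) plate with reader: scene px (216,241), top px (315,182). Look-alikes are three red plates (scene px (200,205), (146,239), (294,266)) and jar2 on the bare bench (scene px (250,207)). The choice is the jar in the grey seat; now a measurement and one close crop.

Run:
```python
from h import *
import pickle
np.set_printoptions(precision=4,suppress=True)
ps=pickle.load(open("p0.pkl","rb"))
for n,p in ps.items():
    C=cloud(p); im=p["img"].astype(int); 
    near=np.hypot(C[...,0]-0.64,C[...,1]+0.215)<0.13
    flat=near&(C[...,2]<0.02)
    # light plate vs bench brightness
    br=im.sum(-1)/3; sat=im.max(-1)-im.min(-1)
    print(n,"bench br",np.median(br[flat]),"depth std bench",np.std(C[...,2][flat]),np.median(C[...,2][flat]))
    m=near&(br>np.median(br[flat])+22)&(sat<25)&(C[...,2]<0.03)
    Z=0.008
    ys,xs=np.nonzero(m); 
    P=[]
    e=np.array(p["eye"])
    for u,v in zip(xs,ys):
        w=pix2world(p,u,v,1.0)-e; P.append((e+w*(Z-e[2])/w[2])[:2])
    P=np.array(P,np.float32); r=cv2.minAreaRect(P*1000); print("plate",len(P),r)
    cap=near&(C[...,2]>0.09); Q=C[cap]; print("cap",cap.sum(),Q.mean(0),Q.min(0),Q.max(0))
    top=cap&(C[...,2]>np.percentile(Q[:,2],50)); white=cap&(br>110)
    print(" white",C[white].mean(0),white.sum()," zmed",np.median(Q[:,2]), "rect",cv2.minEnclosingCircle((C[top][:,:2]*1000).astype(np.float32)))
    rd=near&(C[...,2]>0.068)&(C[...,2]<0.088)&(np.hypot(C[...,0]-Q.mean(0)[0],C[...,1]-Q.mean(0)[1])>0.045); 
    print("reader",rd.sum(),C[rd].mean(0),cv2.minAreaRect((C[rd][:,:2]*1000).astype(np.float32)))
    lz=(np.abs(C[...,0]-.76)<.15)&(np.abs(C[...,1]-.21)<.1)&(C[...,2]>.2)
    L=C[lz]; print("lens cloud",len(L),L.min(0),L.max(0))
    b=p["img"]
s=ps["scene"]["img"]; t=ps["top"]["img"]
A=cv2.resize(s[210:290,180:260],(400,400),interpolation=cv2.INTER_CUBIC);B=cv2.resize(s[130:210,310:390],(400,400),interpolation=cv2.INTER_CUBIC)
save("crop1",np.hstack([A,B]))
```

```text
scene bench br 152.5 depth std bench 0.004897242004428915 0.0025470275642009987
plate 300 ((632.348388671875, -217.89468383789062), (89.00823211669922, 177.95677185058594), 76.38235473632812)
cap 216 [ 0.5957 -0.2104  0.1128] [ 0.5653 -0.2356  0.09  ] [ 0.6913 -0.1836  0.125 ]
 white [ 0.5945 -0.2197  0.1157] 30  zmed 0.11446420479600805 rect ((593.608154296875, -209.14260864257812), 27.807964324951172)
reader 249 [ 0.6895 -0.2332  0.0793] ((687.6502685546875, -231.70555114746094), (62.30474090576172, 46.99830627441406), 75.54197692871094)
lens cloud 1179 [0.6798 0.1702 0.2002] [0.8399 0.2596 0.4019]
top bench br 119.33333333333333 depth std bench 0.00461755313695683 0.0018054688349204984
plate 182 ((621.1119384765625, -214.86041259765625), (78.5078353881836, 138.0526123046875), 75.4796142578125)
cap 161 [ 0.5903 -0.2051  0.1135] [ 0.5657 -0.2323  0.0925] [ 0.6174 -0.1819  0.1206]
 white [ 0.5956 -0.2188  0.1147] 23  zmed 0.11418544555077625 rect ((591.5870361328125, -204.41510009765625), 24.7381534576416)
reader 210 [ 0.6865 -0.2283  0.079 ] ((686.6062622070312, -228.00880432128906), (63.34517288208008, 46.41553497314453), 76.97074890136719)
lens cloud 1068 [0.6826 0.1742 0.2546] [0.8398 0.2613 0.4014]
```

View pics/crop1.png

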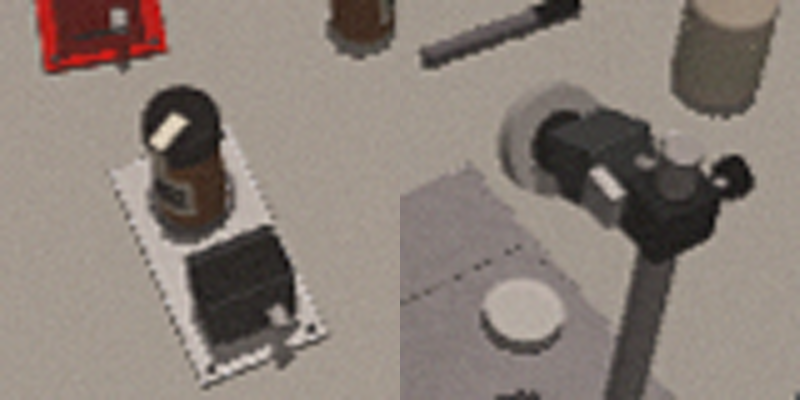

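The crop confirms the jar in the grey ring on the aluminium plate (its seal points right of the reader); right half shows the ring light, camera and the board with a dashed cross line. Now board rectangle and lens frame.

Run:
```python
from h import *
import pickle
np.set_printoptions(precision=1,suppress=True,linewidth=150)
ps=pickle.load(open("p0.pkl","rb"))
def onplane(p,u,v,Z):
    e=np.array(p["eye"]);w=pix2world(p,u,v,1.0)-e; return e+w*(Z-e[2])/w[2]
c=[(280.6,183.1),(324.5,162.5),(377,224.4),(332.4,249.9)]
W=np.array([onplane(ps["scene"],u,v,.012) for u,v in c])*1000
print(W[:,:2]); print([np.linalg.norm(W[i]-W[(i+1)%4]) for i in range(4)])
for n,p in ps.items():
    C=cloud(p)*1000; im=p["img"].astype(float); 
    lab=cv2.cvtColor(p["img"],cv2.COLOR_RGB2LAB).astype(float); lab=cv2.GaussianBlur(lab,(0,0),1)
    def at(X): u,v=np.round(world2pix(p,X)).astype(int); return np.median(lab[v-3:v+4,u-3:u+4].reshape(-1,3),0)
    ctr=W.mean(0)/1000; bo=at([ctr[0]-.13,ctr[1],.012]); be=at([ctr[0]-.1,ctr[1]-.15,0]); print(n,"board/bench lab",bo,be)
    d=bo-be; s=((lab-be)@d)/(d@d); 
    roi=(np.hypot(C[...,0]-ctr[0]*1000,C[...,1]-ctr[1]*1000)<240)
    m=(roi&(s>.5)&(s<1.8)&(np.abs(C[...,2]-8)<25)).astype(np.uint8); m=cv2.morphologyEx(m,cv2.MORPH_OPEN,np.ones((3,3),np.uint8))
    nl,l,st,_=cv2.connectedComponentsWithStats(m); k=1+st[1:,4].argmax(); ys,xs=np.nonzero(l==k)
    P=np.array([onplane(p,u,v,.012)[:2]*1000 for u,v in zip(xs,ys)],np.float32); print(n,len(P),cv2.minAreaRect(P)); print(cv2.boxPoints(cv2.minAreaRect(P)))
    # focus frame guess
    a=np.arctan2(*(W[3]-W[0])[1::-1]) if 0 else np.arctan2((W[3]-W[0])[1]+(W[2]-W[1])[1],(W[3]-W[0])[0]+(W[2]-W[1])[0])
    fwd=np.array([np.cos(a),np.sin(a),0]); f0=(W[0]+W[1])/2+90*fwd; f0[2]=0
    print("ang",np.degrees(a),"f0",f0)
    xf=fwd*np.cos(np.pi/6)+[0,0,.5]; zf=-fwd*.5+[0,0,np.cos(np.pi/6)]; yf=np.cross(zf,xf)
    # ring pixels
    g=(C[...,2]>180)&(np.linalg.norm(C[...,:2]-f0[:2],axis=-1)<260)
    Q=C[g]; D=Q-f0; F=np.c_[D@xf,D@yf,D@zf]; br=im.mean(-1)[g]
    for lo in range(160,340,10):
        s=(F[:,0]>=lo)&(F[:,0]<lo+10)
        if s.sum()>3: print(lo,s.sum(),"y",np.percentile(F[s,1],[3,97]),"z",np.percentile(F[s,2],[3,97]),"br",br[s].mean())
```

```text
[[500.4 146.8]
 [528.4 347.6]
 [860.9 298.8]
 [839.1 101.9]]
[np.float64(202.7739343912748), np.float64(336.07559579761886), np.float64(198.10624304351217), np.float64(341.6622148722848)]
scene board/bench lab [133.3 131.3 130.7] [161.1 130.2 133.9]
scene 2642 ((677.6446533203125, 223.2213134765625), (202.028076171875, 344.1924133300781), 82.10853576660156)
[[493.3 146.8]
 [834.2  99.5]
 [862.  299.7]
 [521.  346.9]]
ang -7.945425055255858 f0 [603.5 234.7   0. ]
220 6 y [-31.5  18. ] z [201.5 239.7] br 135.77777777777777
230 45 y [-39.   13.6] z [181.5 240.9] br 115.10370370370372
240 168 y [-37.1  25.7] z [178.8 240.3] br 107.03174603174602
250 32 y [-24.2   8.1] z [195.4 227.4] br 43.76041666666667
260 12 y [-21.7   2.6] z [ 99. 226.] br 46.333333333333336
270 36 y [-25.9  14.4] z [ 48.3 229.1] br 56.805555555555564
280 63 y [-26.3  17. ] z [ 44.4 229.7] br 57.00000000000001
290 69 y [-25.8  12.7] z [ 52.  229.4] br 58.729468599033815
300 57 y [-26.4  11.9] z [ 70.9 228.9] br 60.432748538011694
310 115 y [-26.9  20.9] z [ 89.5 229.5] br 60.971014492753625
320 87 y [-34.7  19.2] z [
[... 335 characters left out ...]
425055255858 f0 [603.5 234.7   0. ]
230 58 y [-36.4  31.2] z [210.2 242.3] br 103.93678160919539
240 138 y [-35.6  32.5] z [187.3 240.7] br 90.06038647342996
250 44 y [-20.6  19.3] z [207.1 224.7] br 41.40909090909091
260 40 y [-19.5  15.6] z [204.7 224.3] br 40.25833333333334
270 48 y [-23.4  18.7] z [ 56.9 229.4] br 58.013888888888886
280 58 y [-23.7  20. ] z [ 54.7 229. ] br 60.689655172413794
290 59 y [-23.7  21.2] z [186.6 228.5] br 58.14124293785311
300 59 y [-23.3  21.3] z [120.2 229. ] br 57.43502824858757
310 70 y [-26.5  21.3] z [131.6 228.3] br 57.385714285714286
320 90 y [-32.1  28.7] z [172.1 225.7] br 62.24814814814815
330 66 y [-33.2  31. ] z [181.7 220.1] br 90.36363636363636
```

```bash
cat > fit.py <<'E'
from h import *
import pickle
from scipy.optimize import minimize
np.set_printoptions(precision=1,suppress=True,linewidth=150)
ps=pickle.load(open("p0.pkl","rb"))
a=np.radians(-8); fwd=np.array([np.cos(a),np.sin(a),0]); xf=fwd*np.cos(np.pi/6)+[0,0,.5]; zf=-fwd*.5+[0,0,np.cos(np.pi/6)]; yf=np.cross(zf,xf)
f0=np.array([.602,.233,.2355]); L0=f0+.11*xf
S=6; th=np.linspace(0,2*np.pi,60)
def hullmask(pts,o,n):
    m=np.zeros((n*S,n*S),np.uint8); h=cv2.convexHull(((pts-o)*S).astype(np.float32)); cv2.fillConvexPoly(m,h.astype(np.int32),1); return m>0
obs={}
for n,p in ps.items():
    C=cloud(p); F=(C-L0)@np.c_[xf,yf,zf]; br=p["img"].mean(-1)
    m=(C[...,2]>.18)&(F[...,0]>-.02)&(F[...,0]<.026)&(abs(F[...,1])<.06)&(abs(F[...,2])<.06)&(br>75)
    ys,xs=np.nonzero(m); c=np.c_[xs,ys].astype(float); o=c.mean(0)-20
    big=np.vstack([c+d for d in((-.5,-.5),(.5,-.5),(-.5,.5),(.5,.5))])
    obs[n]=(o,hullmask(big,o+0,40)); print(n,m.sum(),c.min(0),c.max(0))
def cost(v,det=False):
    t=abs(v[3]); J=0
    for n,p in ps.items():
        P=[L0+v[:3]/1000@np.c_[xf,yf,zf].T+x/1000*xf+.037*(np.cos(th)[:,None]*yf+np.sin(th)[:,None]*zf) for x in(0,t)]
        px=np.array([world2pix(p,X) for X in np.vstack(P)]); o,M=obs[n]; m=hullmask(px,o,40)
        if n=="top": # only the robot side (upper ring) rows count
            k=int(40*S*.5); 
            J+=(m[k:]!=M[k:]).sum()/S**2
        else: J+=(m!=M).sum()/S**2
        if det: print(n,J,m.sum()/S**2,M.sum()/S**2)
    return J
best=None
for t in(8,14,20):
    r=minimize(cost,[0,0,0,t],method="Nelder-Mead",options=dict(initial_simplex=np.array([[0,0,0,t],[5,0,0,t],[0,5,0,t],[0,0,5,t],[0,0,0,t+5]])))
    print(t,r.x,r.fun)
cost(r.x,True)
# seal direction
for n,p in ps.items():
    e=np.array(p["eye"]); im=p["img"].mean(-1); C=cloud(p)
    m=(np.hypot(C[...,0]-.593,C[...,1]+.207)<.035)&(C[...,2]>.09); ys,xs=np.nonzero(m)
    P=np.array([(lambda w:(e+w*(.114-e[2])/w[2])[:2]*1000)(pix2world(p,u,v,1.)-e) for u,v in zip(xs,ys)]); b=im[ys,xs]
    w=b>np.percentile(b,50)+40; s=P[w]; ev=np.linalg.svd(s-s.mean(0))[2][0]; 
    q=P[~w]; print(n,"seal",s.mean(0),"axis",np.degrees(np.arctan2(ev[1],ev[0])),len(s),"dark mean",P.mean(0), cv2.minEnclosingCircle(P.astype(np.float32)))
E
python3 fit.py
```

```text
scene 206 [329. 146.] [349. 168.]
top 173 [179. 134.] [202. 145.]
8 [ 5.8 -1.4  2.6 -1.4] 45.138888888888886
14 [ 5.8 -1.5  2.7  0.6] 45.44444444444444
20 [ 5.8 -1.4  2.4 -0.8] 45.638888888888886
scene 38.44444444444444 342.75 359.3611111111111
top 45.638888888888886 162.86111111111111 256.6111111111111
scene seal [ 592.5 -222.8] axis -48.93901858321365 47 dark mean [ 595.8 -210.6] ((596.48876953125, -211.76065063476562), 33.14763641357422)
top seal [ 592.9 -217.9] axis 163.86534196907726 31 dark mean [ 590.2 -205. ] ((590.1033935546875, -205.5554962158203), 26.64498519897461)
```

```bash
cat >> h.py <<'E'
def frame(az,tilt=0):
    "tool axes with x at azimuth az deg raised by tilt deg, y level"
    a,t=np.radians([az,tilt]); f=np.array([np.cos(a),np.sin(a),0]); k=np.array([0,0,1])
    x=f*np.cos(t)+k*np.sin(t); z=-(-f*np.sin(t)+k*np.cos(t)); return np.c_[x,np.cross(z,x),z]
def delta(pos,Rt,p0=None,R0=None):
    s=monitor.read_state(); p0=s["eef_pos"] if p0 is None else np.array(p0); R0=rot(s["tool_rot"]) if R0 is None else R0
    return np.round(R0.T@(np.array(pos)-p0)*1000,1), np.round(R.from_matrix(R0.T@Rt).as_rotvec(degrees=True),1)
E
python3 - <<'E'
from h import *
print(delta([.591,-.207,.20],frame(-48),[.251,.572,.223],frame(-23.75)))
E
```

```text
(array([624.9, 576.1,  23. ]), array([ 0. ,  0. , 24.3]))
```

Call:
arm_command:
  moves:
    - [87, [625, 576, 20], [0, 0, 24.3]]
    - [87, [625, 576, 20], [0, 0, 24.3]]
    - [87, [625, 576, 20], [0, 0, 24.3]]
    - [87, [625, 576, 20], [0, 0, 24.3]]
    - [87, [625, 576, 20], [0, 0, 24.3]]
    - [87, [625, 576, 20], [0, 0, 24.3]]
    - [87, [625, 576, 20], [0, 0, 24.3]]
    - [87, [625, 576, 20], [0, 0, 24.3]]
    - [87, [625, 576, 20], [0, 0, 24.3]]
    - [87, [625, 576, 20], [0, 0, 24.3]]
    - [87, [625, 576, 20], [0, 0, 24.3]]
    - [87, [625, 576, 20], [0, 0, 24.3]]
    - [87, [625, 576, 20], [0, 0, 24.3]]
    - [87, [625, 576, 20], [0, 0, 24.3]]
    - [87, [625, 576, 20], [0, 0, 24.3]]
    - [87, [625, 576, 20], [0, 0, 24.3]]
    - [87, [625, 576, 20], [0, 0, 24.3]]
    - [87, [625, 576, 20], [0, 0, 24.3]]
  force: 15

```text
time_s: 3.15
eef_pos: [0.5919, -0.2054, 0.2031]
tool_rot: [0.914, -0.406, 0.0, -0.0]
force: [0.1, -1.0, -0.1]
gripper_width: 0.0868
grasp_force: 0.0
```

Call:
arm_command:
  moves:
    - [87, [0, 1, 50], [0, 0, 0]]
    - [87, [0, 1, 85], [0, 0, 0]]
    - [87, [0, 1, 110], [0, 0, 0]]
    - [87, [0, 1, 119], [0, 0, 0]]
    - [87, [0, 1, 119], [0, 0, 0]]

```text
time_s: 3.78
eef_pos: [0.5913, -0.2068, 0.0838]
tool_rot: [0.914, -0.406, -0.0, 0.0]
force: [0.5, 1.1, 0.9]
gripper_width: 0.0869
grasp_force: 0.0
```

Run:
```python
from h import *
s=monitor.read_state(); print(s["eef_pos"],s["q"],s["force"])
p=optics.read_camera("scene"); save("grip",cv2.resize(p["img"][190:290,150:290],(700,500),interpolation=cv2.INTER_CUBIC))
for X in([.591,-.207,.114],[.591,-.207,.083]): print(world2pix(p,X))
```

```text
[ 0.59134045 -0.20682042  0.08375285] [-7.84020572e-02  5.10745945e-01 -1.63184483e-01  2.93453954e-04
 -8.96962929e-01  8.11864200e-01] [0.49788577 1.0659812  0.90349727]
[215.73360261 233.52810978]
[216.53917705 238.42512495]
```

View pics/grip.png

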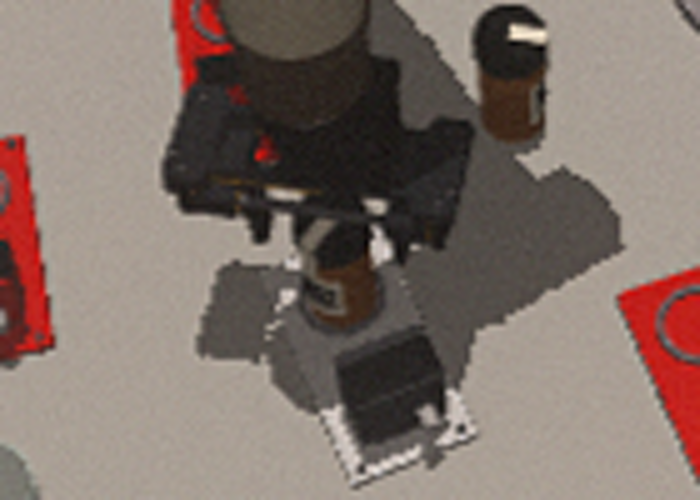

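The picture shows the open fingers on either side of the cap at crop (335,235), the body clear of jar2 and reader. Closing.

Call:
arm_command:
  moves:
    - [45, [0, 0, 0], [0, 0, 0]]
    - [45, [0, 0, 0], [0, 0, 0]]
    - [45, [0, 0, 0], [0, 0, 0]]
    - [45, [0, 0, 0], [0, 0, 0]]
    - [45, [0, 0, 0], [0, 0, 0]]
    - [45, [0, 0, 0], [0, 0, 0]]
  force: 25

```text
time_s: 4.58
eef_pos: [0.5914, -0.2071, 0.0837]
tool_rot: [0.914, -0.407, 0.0, -0.0]
force: [0.9, 0.8, 1.3]
gripper_width: 0.0499
grasp_force: 25.0
```

Call:
arm_command:
  moves:
    - [45, [0, 0, 0], [0, 0, -6]]
    - [45, [0, 0, 0], [0, 0, -13]]
    - [45, [0, 0, 0], [0, 0, -20]]
    - [45, [0, 0, 0], [0, 0, -27]]
    - [45, [0, 0, 0], [0, 0, -32]]
    - [45, [0, 0, 0], [0, 0, -34.4]]
    - [45, [0, 0, 0], [0, 0, -34.4]]
    - [45, [0, 0, 0], [0, 0, -34.4]]
    - [45, [0, 0, 0], [0, 0, -34.4]]
    - [45, [0, 0, 0], [0, 0, -34.4]]
    - [45, [0, 0, 0], [0, 0, -34.4]]

```text
time_s: 5.95
eef_pos: [0.5911, -0.2072, 0.0837]
tool_rot: [0.993, -0.118, -0.0, 0.0]
force: [-2.6, -2.1, 3.5]
gripper_width: 0.0501
grasp_force: 25.0
```

Run:
```python
from h import *
s=monitor.read_state(); print(s["eef_pos"],s["q"],s["force"],s["torque"])
p=optics.read_camera("scene"); A=cv2.resize(p["img"][200:280,170:250],(500,500),interpolation=cv2.INTER_CUBIC)
q=optics.read_camera("top"); B=cv2.resize(q["img"][150:200,290:340],(300,300),interpolation=cv2.INTER_CUBIC)
save("turned",np.hstack([A,np.vstack([B,np.zeros((200,300,3),np.uint8)])]))
```

```text
[ 0.59112686 -0.20723805  0.08371982] [-7.91200684e-02  5.10694685e-01 -1.63376135e-01  2.86170667e-04
 -8.96830180e-01  1.41218022e+00] [-2.62228318 -2.10097976  3.53180426] [-0.72781127  0.67736751 -0.0882874 ]
```

View pics/turned.png

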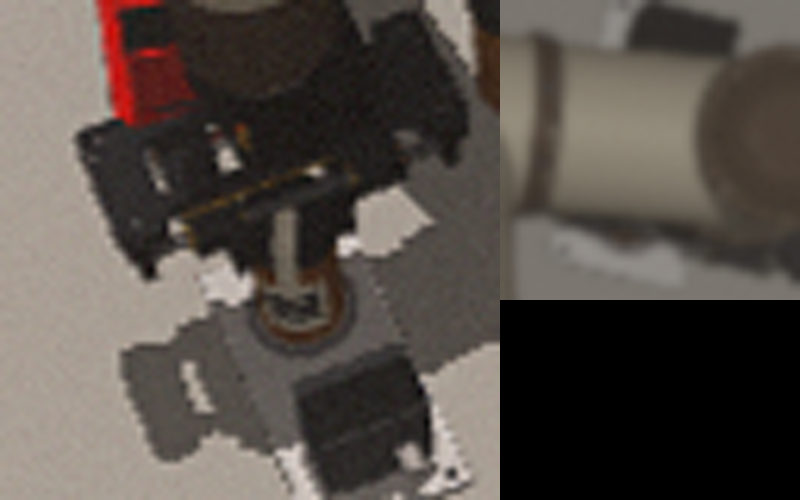

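The picture shows the seal at crop (287,240) and label at (297,302), on a jar spanning crop x 250–345: the label now faces near the reader, but maybe some degrees short; measuring.

Run:
```python
from h import *
np.set_printoptions(precision=2,suppress=True,linewidth=160)
p=optics.read_camera("scene"); im=p["img"].astype(np.float32)
ax=np.array([.591,-.207,0])
def dirv(d): return np.array([np.cos(np.radians(d)),np.sin(np.radians(d)),0])
side=np.cross([0,0,1.],dirv(-27)); 
for h in (.028,.034,.042,.05,.056,.064,.068):   # world height on the front of the jar
    row=[];t=np.arange(-36,37,3)
    for k in t:
        # sample on plane through front line, perpendicular to view az
        u,v=world2pix(p,ax+side*k/1000+np.array([0,0,h])+dirv(-27)*.015)
        row.append(cv2.getRectSubPix(im,(1,1),(float(u),float(v)))[0,0])
    row=np.array(row); print(h,"L",row.mean(-1).astype(int)); print("    r-b",(row[:,0]-row[:,2]).astype(int))
print(t)
for th in(-48,-27,-20,-13.6,-8): print(th,[world2pix(p,ax+dirv(th)*.0245+[0,0,h]) for h in(.048,.09,.1)])
A=cv2.resize(p["img"][225:262,195:240],(720,592),interpolation=cv2.INTER_LANCZOS4); save("lab",A)
```

```text
0.028 L [87 83 60 62 65 63 67 74 87 71 59 54 59 60 55 64 63 49 43 52 57 60 80 90 88]
    r-b [ 9  9 11  6 14 23 22 20 21 15 10  9 11 11 12 14 24 28 29 19  8  6 10  9 12]
0.034 L [89 77 62 63 63 63 74 65 56 62 57 47 44 45 48 76 73 53 42 49 60 59 80 84 85]
    r-b [11  8  4  8 19 25 17 12 12  9 11 10  7  7  9 13 22 29 29 20 10  7 10 10 11]
0.042 L [87 79 66 56 58 71 67 41 38 49 50 48 53 53 38 70 70 51 38 42 62 53 77 87 87]
    r-b [ 9  8  6  8 24 25 12 10 10  8  7  7  9  9  8 11 20 27 27 23 11  3  7  8 11]
0.05 L [84 82 62 53 45 62 56 42 37 49 65 71 56 37 43 66 68 49 39 48 53 59 75 86 89]
    r-b [ 9  6  4  4 26 20 14  7  5  9 11 12 11  8  9 13 21 28 29 27 10  6  8  9 11]
0.056 L [154 110  77  65  47  50  52  48  58  83  90  87  84  82  78  75  71  51  40  43  46  63  77  85  90]
    r-b [16 11 10  5 19 16 11  8 12 17 15 16 15 17 15 16 20 26 28 22 11  7  7 10 12]
0.064 L [186 185 170 122  75  62  79  85  84  92  91  85  68  58  58  59  60  51  35  34  55  75  84  87  90]
    r-b [15 18 17 14 20 22 20 20 19 22 20 23 26 31 36 33 27 28 33 22 13  9  8  9  9]
0.068 L [185 186 188 146  92  65  68  66  72  88  90  82  64  50  47  45  51  47  35  42  65  83  88  87  92]
    r-b [15 16 18 19 24 27 26 26 25 24 20 23 28 34 36 33 33 29 33 22 13 10  9  9  8]
[-36 -33 -30 -27 -24 -21 -18 -15 -12  -9  -6  -3   0   3   6   9  12  15  18  21  24  27  30  33  36]
-48 [array([215.77, 249.93]), array([214.67, 243.55]), array([214.4 , 241.99])]
-27 [array([218.4, 249.9]), array([217.35, 243.51]), array([217.09, 241.96])]
-20 [array([219.26, 249.7 ]), array([218.23, 243.32]), array([217.98, 241.76])]
-13.6 [array([220.03, 249.44]), array([219.01, 243.06]), array([218.76, 241.5 ])]
-8 [array([220.67, 249.16]), array([219.67, 242.77]), array([219.42, 241.21])]
```

View pics/lab.png

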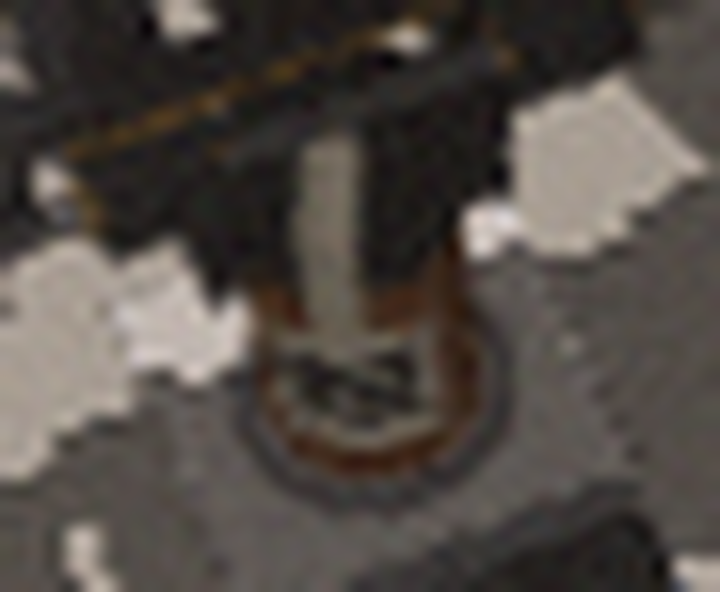

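Label looks roughly 20° short of the window direction (label spans t=-20…+12 mm about an axis at -1 mm, seal at -6 mm). Measuring it properly by unwrapping the cylinder.

```bash
cat > unwrap.py <<'E'
from h import *
np.set_printoptions(precision=1,suppress=True,linewidth=170)
ps=[optics.read_camera("scene") for _ in range(3)]; p=ps[0]; im=np.mean([q["img"].astype(np.float32) for q in ps],0)
d=lambda a:np.array([np.cos(np.radians(a)),np.sin(np.radians(a)),0])
va=-26.8; side=d(va+90); s=monitor.read_state(); base=np.array([.591,-.207,.008]); print(s["eef_pos"],s["tool_rot"])
def samp(off,az,h,r):
    X=base+side*off/1000+r/1000*d(az)+[0,0,h/1000]; u,v=world2pix(p,X); return cv2.getRectSubPix(im,(1,1),(float(u),float(v)))[0,0]
th=np.arange(va-72,va+73,6); print("az",th.astype(int))
for off in(-1.,):
  for hs,r in(((98,102,106),25.8),((74,77,80),24),((64,67),24.3),((58,60),24.3),((30,40,50),24.3),((18,21),24.3),((12,),24)):
    V=np.mean([[samp(off,a,h,r) for a in th] for h in hs],0); print(hs,"L",V.mean(-1).astype(int)); print("       ","rb",(V[:,0]-V[:,2]).astype(int))
E
python3 unwrap.py
```

```text
[ 0.6 -0.2  0.1] [ 1.  -0.1  0.   0. ]
az [-98 -92 -86 -80 -74 -68 -62 -56 -50 -44 -38 -32 -26 -20 -14  -8  -2   3   9  15  21  27  33  39  45]
(98, 102, 106) L [31 30 28 27 28 28 25 40 63 86 93 96 69 40 26 26 28 28 27 26 25 26 26 27 27]
        rb [ 5  4  5  6  5  4  4  8 12 17 19 19 14  8  6  4  4  5  5  5  4  4  4  4  4]
(74, 77, 80) L [33 36 40 41 44 43 41 59 81 89 91 86 72 52 47 44 43 42 38 35 35 33 33 47 72]
        rb [ 9 13 20 32 35 35 32 29 23 19 18 21 27 33 35 35 34 31 29 28 29 25 25 25 19]
(64, 67) L [71 82 73 65 67 69 77 87 89 92 92 90 88 85 79 69 66 64 51 42 36 34 39 48 72]
        rb [18 28 34 33 29 26 22 20 18 18 21 19 18 20 22 24 27 28 31 31 30 29 27 23 20]
(58, 60) L [108  96  74  68  75  73  64  54  67  78  82  76  64  53  53  63  77  78  60  48  41  36  40  49  57]
        rb [28 30 31 26 19 15 11  8 12 15 16 15 13  9  9 11 15 20 25 28 30 28 25 24 21]
(30, 40, 50) L [67 57 58 61 63 62 57 56 55 60 61 59 59 61 61 57 71 71 61 49 40 40 40 42 46]
        rb [23 24 23 21 17 14 11 12 11 12 12 10 11 13 12 11 14 20 26 29 31 30 27 23 20]
(18, 21) L [61 61 59 62 52 52 54 50 48 47 46 47 48 50 51 47 50 54 55 46 45 41 42 46 50]
        rb [23 24 27 25 29 32 33 35 34 34 33 36 34 32 32 33 31 29 29 30 29 30 27 22 17]
(12,) L [63 61 57 53 54 54 53 51 47 47 47 47 46 50 50 42 48 50 52 54 54 52 47 50 53]
        rb [22 23 24 24 27 28 28 31 31 31 29 29 33 30 27 27 29 27 27 26 22 23 24 21 19]
```

Call:
arm_command:
  moves:
    - [45, [0, 0, 0], [0, 0, -6]]
    - [45, [0, 0, 0], [0, 0, -13]]
    - [45, [0, 0, 0], [0, 0, -20]]
    - [45, [0, 0, 0], [0, 0, -24.4]]
    - [45, [0, 0, 0], [0, 0, -24.4]]
    - [45, [0, 0, 0], [0, 0, -24.4]]
    - [45, [0, 0, 0], [0, 0, -24.4]]
    - [45, [0, 0, 0], [0, 0, -24.4]]
    - [45, [0, 0, 0], [0, 0, -24.4]]
    - [45, [0, 0, 0], [0, 0, -24.4]]
    - [45, [0, 0, 0], [0, 0, -24.4]]
    - [45, [0, 0, 0], [0, 0, -24.4]]
    - [45, [0, 0, 0], [0, 0, -24.4]]
    - [45, [0, 0, 0], [0, 0, -24.4]]
    - [45, [0, 0, 0], [0, 0, -24.4]]

```text
time_s: 8.12
eef_pos: [0.5913, -0.2071, 0.0836]
tool_rot: [0.996, 0.094, 0.0, 0.0]
force: [-0.6, -0.5, 4.2]
gripper_width: 0.0504
grasp_force: 25.0
```

```bash
python3 unwrap.py; python3 -c "
from h import *
s=monitor.read_state();print(s['eef_pos'],s['force'],s['torque'],s['time_s'],rot(s['tool_rot']))"
```

```text
[ 0.6 -0.2  0.1] [1.  0.1 0.  0. ]
az [-98 -92 -86 -80 -74 -68 -62 -56 -50 -44 -38 -32 -26 -20 -14  -8  -2   3   9  15  21  27  33  39  45]
(98, 102, 106) L [31 32 32 31 32 32 31 31 30 28 28 27 58 83 90 91 71 48 28 25 27 26 26 30 42]
        rb [ 6  3  3  5  5  4  4  5  5  5  5  5 12 17 19 18 14  9  5  4  5  5  5  5  7]
(74, 77, 80) L [34 33 31 29 28 29 36 41 44 43 41 46 60 79 87 90 91 69 50 42 38 35 36 41 45]
        rb [ 8  7  7  5  4  8 22 30 35 35 37 36 31 22 18 18 19 24 27 27 27 25 24 21 15]
(64, 67) L [29 30 31 31 32 39 49 66 75 77 75 68 70 81 89 85 85 82 72 69 58 50 46 51 59]
        rb [ 5  3  1  5 14 26 33 30 29 29 29 28 23 19 18 17 18 22 20 21 25 28 28 24 19]
(58, 60) L [36 47 37 40 42 45 53 78 87 91 88 76 61 60 70 68 63 63 58 60 71 64 56 56 61]
        rb [ 3  4  7 19 32 35 32 23 20 17 16 14 12 12 14 13 10 11 13 13 17 22 23 24 22]
(30, 40, 50) L [62 52 46 44 42 43 52 69 78 74 65 58 56 64 65 58 56 56 48 53 55 58 54 52 53]
        rb [18 23 26 31 33 33 33 27 19 16 13 10 10 13 14 11 11 11 10 11 11 16 20 20 18]
(18, 21) L [59 60 57 52 46 44 49 54 49 47 49 49 50 51 53 49 51 55 56 55 60 57 57 59 58]
        rb [21 21 23 27 32 33 31 30 30 33 35 32 33 33 34 32 30 30 29 28 25 25 24 20 18]
(12,) L [67 63 60 54 53 51 53 52 47 44 44 46 46 44 42 42 48 50 46 47 52 54 53 54 56]
        rb [16 19 22 24 26 27 26 28 31 30 30 32 32 34 35 32 30 29 29 28 24 23 23 21 19]
[ 0.59124115 -0.20712142  0.08360477] [-0.51193055 -0.60278707  2.24138257] [-0.56553763  0.02403934 -0.0087986 ] 8.275 [[ 9.82308997e-01  1.87267225e-01  1.42146833e-04]
 [ 1.87267232e-01 -9.82309006e-01 -3.56601499e-05]
 [ 1.32954137e-04  6.16487300e-05 -9.99999989e-01]]
```

Label now faces the window (seal and label edges centre at about -13°, seat x is -13.6°) and it was held still about 1.5 s. Compute the transfer.

```bash
cat > goal.py <<'E'
from h import *
focus=np.array([.601,.232,.237]); F=frame(-8,30); xf=F[:,0]; zf=-F[:,2]; fwd=np.array([np.cos(np.radians(-8)),np.sin(np.radians(-8)),0])
dl=24.
Rt=F@R.from_euler("z",-dl,degrees=True).as_matrix()
tcp=focus-.0245*xf+.0356*zf
E
python3 - <<'E'
from goal import *
print(tcp,Rt)
print("lift",delta([.591,-.207,.21],frame(10.8)))
for b in(.08,): print(b,delta(tcp-b*fwd,Rt))
E
```

```text
[0.56236209 0.2374302  0.2555805 ] [[ 0.84006092  0.22167529  0.49513403]
 [ 0.29267101 -0.95367782 -0.06958655]
 [ 0.45677273  0.20336832 -0.8660254 ]]
lift (array([  -0.2,   -0.2, -126.4]), array([ 0., -0., -0.]))
0.08 (array([ -20.8, -467.9, -172. ]), array([-10.9,  27.9,  -5.1]))
```

Call:
arm_command:
  moves:
    - [45, [0, 0, -10], [0, 0, 0]]
    - [45, [0, 0, -30], [0, 0, 0]]
    - [45, [0, 0, -65], [0, 0, 0]]
    - [45, [0, 0, -105], [0, 0, 0]]
    - [45, [0, -25, -135], [0, 0, 0]]
    - [45, [-2, -65, -150], [0, 0, 0]]
    - [45, [-5, -110, -160], [-1, 2.5, -0.5]]
    - [45, [-8, -160, -168], [-2, 5, -1]]
    - [45, [-10, -210, -172], [-3, 8, -1.5]]
    - [45, [-12, -260, -172], [-4.5, 12, -2]]
    - [45, [-14, -310, -172], [-6, 16, -3]]
    - [45, [-16, -360, -172], [-7.5, 20, -3.7]]
    - [45, [-18, -410, -172], [-9, 24, -4.4]]
    - [45, [-20, -445, -172], [-10, 26, -4.8]]
    - [45, [-21, -462, -172], [-10.9, 27.9, -5.1]]
    - [45, [-21, -468, -172], [-10.9, 27.9, -5.1]]
    - [45, [-21, -468, -172], [-10.9, 27.9, -5.1]]
    - [45, [-21, -468, -172], [-10.9, 27.9, -5.1]]

```text
time_s: 10.52
eef_pos: [0.4831, 0.248, 0.2556]
tool_rot: [0.957, 0.134, 0.248, 0.071]
force: [-0.6, 0.6, -2.4]
gripper_width: 0.0505
grasp_force: 25.0
```

Run:
```python
from goal import *
s=monitor.read_state(); print(s["q"],s["force"],s["time_s"])
print("err",delta(tcp-.08*fwd,Rt)); print("go",delta(tcp,Rt))
p=optics.read_camera("scene"); q=optics.read_camera("top")
A=cv2.resize(p["img"][120:220,260:360],(500,500),interpolation=cv2.INTER_CUBIC)
B=cv2.resize(q["img"][120:220,150:210],(300,500),interpolation=cv2.INTER_CUBIC)
save("pre",np.hstack([A,B]))
```

```text
[ 0.962612    0.04592763 -0.69009357  0.735995   -0.72455748  0.34997885] [-0.60438524  0.6420418  -2.43662373] 10.525
err (array([ 0.2, -0.5, -0. ]), array([-0. ,  0.1, -0.1]))
go (array([63.6, 27.6, 39.9]), array([-0. ,  0.1, -0.1]))
```

View pics/pre.png

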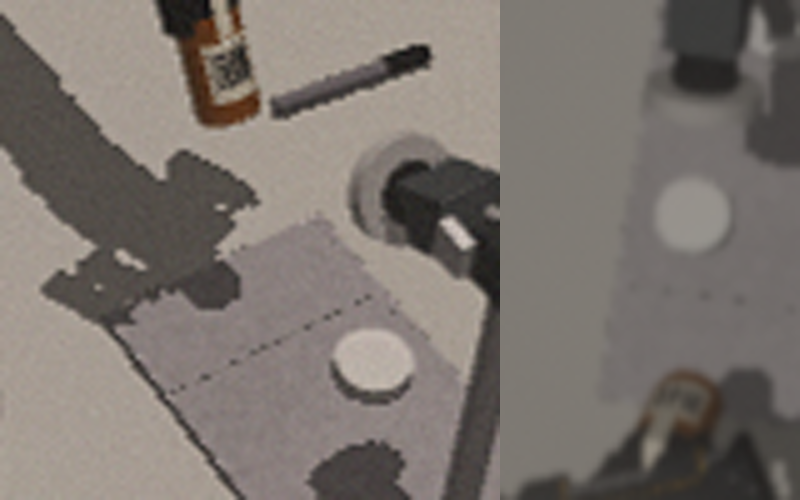

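The picture shows the jar held, leaning, label toward the camera at scene px (306,135) and top px (187,200). Moving to the focus.

Call:
arm_command:
  moves:
    - [45, [10, 4, 6], [0, 0, 0]]
    - [45, [25, 11, 16], [0, 0, 0]]
    - [45, [42, 18, 26], [0, 0, 0]]
    - [45, [55, 24, 34.5], [0, 0, 0]]
    - [45, [63.5, 27.5, 40], [0, 0, 0]]
    - [45, [63.5, 27.5, 40], [0, 0, 0]]
    - [45, [63.5, 27.5, 40], [0, 0, 0]]
    - [45, [63.5, 27.5, 40], [0, 0, 0]]

```text
time_s: 11.62
eef_pos: [0.5618, 0.2384, 0.2555]
tool_rot: [0.957, 0.135, 0.248, 0.071]
force: [-0.6, 0.3, -1.6]
gripper_width: 0.05
grasp_force: 25.0
```

```bash
cat > lab2.py <<'E'
from goal import *
np.set_printoptions(precision=1,suppress=True,linewidth=170)
s=monitor.read_state(); print("go",delta(tcp,Rt),s["time_s"])
Rn=rot(s["tool_rot"]); 
for n in("scene","top"):
    ps=[optics.read_camera(n) for _ in range(3)]; p=ps[0]; im=np.mean([q["img"].astype(np.float32) for q in ps],0)
    C=np.mean([cloud(q) for q in ps],0); D=(C-focus)*1000
    G=D@np.c_[F[:,0],np.cross(zf,xf),zf]   # focus frame
    # glass part: z_f -40..40, near the axis (-24.5,0)
    m=(np.hypot(G[...,0]+24.5,G[...,1])<45)&(G[...,2]>-55)&(G[...,2]<44); print(n,m.sum())
    Q=G[m]; L=im.mean(-1)[m]; rb=(im[...,0]-im[...,2])[m]
    from scipy.optimize import least_squares
    k=abs(Q[:,2])<38
    r=least_squares(lambda v:np.hypot(Q[k,0]-v[0]-v[2]*Q[k,2]/100,Q[k,1]-v[1]-v[3]*Q[k,2]/100)-24,[-24.5,0,0,0],loss="soft_l1",f_scale=2); print(" axis x,y and tilt mm/100",r.x,np.std(r.fun))
    print(" foot z_f (want -40):",np.percentile(Q[:,2],[1,3,50]))
    w=k&(rb<np.median(rb[k])) ; print(" label-ish centroid",np.median(Q[w],0), [np.percentile(Q[w,i],[5,95]) for i in(1,2)])
    # unwrap about the nominal axis shifted by the fit
    o=r.x
    th=np.arange(-84,85,7); print(" th",th)
    ey=np.cross(zf,xf)
    def samp(a,h):
        a=np.radians(a); g=np.array([o[0]+o[2]*h/100+24.3*np.cos(a),o[1]+o[3]*h/100+24.3*np.sin(a),h])/1000
        u,v=world2pix(p,focus+g[0]*xf+g[1]*ey+g[2]*zf); return cv2.getRectSubPix(im,(1,1),(float(u),float(v)))[0,0]
    for hs in((26,29,32),(18,20),(-15,-5,5,15),(-20,-18),(-30,-27),(-37,)):
        V=np.mean([[samp(a,h) for a in th] for h in hs],0); print(hs,"L",V.mean(-1).astype(int)); print("     rb",(V[:,0]-V[:,2]).astype(int))
    v=np.arange(-48,44,4); V=np.mean([[samp(a,h) for h in v] for a in(-25,-18,18,25)],0); print(" h",v); print("   L",V.mean(-1).astype(int)); print("   rb",(V[:,0]-V[:,2]).astype(int))
    u,v=world2pix(p,focus); c=p["img"][int(v)-25:int(v)+25,int(u)-20:int(u)+20].copy(); 
    if n=="scene": A=c
    else: save("fin",np.hstack([cv2.resize(A,(400,500),interpolation=cv2.INTER_CUBIC),cv2.resize(c,(400,500),interpolation=cv2.INTER_CUBIC)]))
E
python3 lab2.py
```

```text
go (array([0.2, 1. , 0.3]), array([-0.1,  0. ,  0. ])) 11.625
scene 295
 axis x,y and tilt mm/100 [-26.3   0.5   3.3   0.2] 2.012059378528052
 foot z_f (want -40): [-35.8 -34.6   3.9]
 label-ish centroid [-5.5 -6.7  3.6] [array([-24.1,  15. ]), array([-19. ,  31.8])]
 th [-84 -77 -70 -63 -56 -49 -42 -35 -28 -21 -14  -7   0   7  14  21  28  35  42  49  56  63  70  77  84]
(26, 29, 32) L [ 53  42  45  47  50  54  61  58  59  67  82 110 128 132 121  96  72  66  66  68  72  77  81  78  67]
     rb [28 33 37 42 48 52 52 53 53 54 52 42 36 35 43 48 49 41 32 26 22 21 24 33 45]
(18, 20) L [ 55  47  44  48  49  75 111 129 121 126 129 125 117 123 106 101 103 104 105  97  87  82  79  78  74]
     rb [33 37 41 43 49 45 36 28 22 24 25 25 22 24 22 20 21 24 26 25 22 19 19 22 29]
(-15, -5, 5, 15) L [ 58  46  45  48  49  68 106 114 107 103  89  91  87  81  79  77  74  86 107 121 126 123 116 104  87]
     rb [31 36 40 45 50 49 37 26 21 20 17 18 17 15 14 15 16 20 23 24 23 22 22 23 22]
(-20, -18) L [ 68  47  46  49  50  59  76  95 106 111 102 105 111 124 120 114 105 106 122 133 139 138 134 128 118]
     
[... 1684 characters left out ...]
  rb [13 16 18 22 23 23 21 19 17 18 17 17 18 18 18 17 17 15 12 12 13 13 14 15 18]
(-30, -27) L [51 50 50 50 54 63 67 71 71 71 71 72 75 78 80 81 79 79 82 83 85 86 84 83 84]
     rb [11 13 15 18 21 22 25 24 24 24 25 27 27 26 24 22 21 19 15 13 12 12 13 14 15]
(-37,) L [56 56 56 60 71 79 82 83 82 82 79 75 79 88 92 93 88 85 86 89 89 88 86 82 78]
     rb [ 9  9 11 13 15 16 17 17 18 18 21 24 26 23 21 20 20 18 17 15 12 11 12 13 14]
 h [-48 -44 -40 -36 -32 -28 -24 -20 -16 -12  -8  -4   0   4   8  12  16  20  24  28  32  36  40]
   L [112 104  95  84  78  76  76  78  77  72  67  64  63  64  69  74  78  80  80  77  73  68  64]
   rb [10 12 16 20 23 23 21 18 15 13 11 10  9  9 10 12 14 17 20 23 25 24 21]
```

View pics/fin.png

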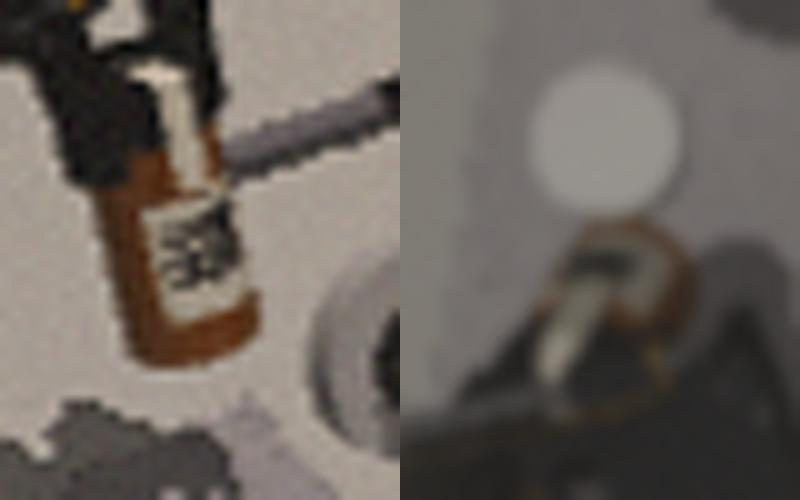

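Both views show the jar right way up with the label toward the lens. Fit: jar pivoted about 1.8° in the grip, about 2 mm high, yaw about 2° off; applying that small correction with a firmer grip.

Run:
```python
from goal import *
s=monitor.read_state(); ey=np.cross(zf,xf)
P0=focus+(-1*xf+1.3*ey+2.*zf)/1000
Rc=(R.from_rotvec(np.radians(-1.8)*ey)*R.from_rotvec(np.radians(-2)*zf)).as_matrix()
print(delta(focus+Rc@(s["eef_pos"]-P0),Rc@rot(s["tool_rot"])))
```

```text
(array([-0.2,  0.4,  2.8]), array([-0.7,  1.7,  2. ]))
```

Call:
arm_command:
  moves:
    - [45, [0, 0, 0], [0, 0, 0]]
    - [45, [0, 0, 0], [0, 0, 0]]
    - [45, [-0.1, 0.2, 1.4], [-0.4, 0.9, 1]]
    - [45, [-0.2, 0.4, 2.8], [-0.7, 1.7, 2]]
    - [45, [-0.2, 0.4, 2.8], [-0.7, 1.7, 2]]
    - [45, [-0.2, 0.4, 2.8], [-0.7, 1.7, 2]]
    - [45, [-0.2, 0.4, 2.8], [-0.7, 1.7, 2]]
    - [45, [-0.2, 0.4, 2.8], [-0.7, 1.7, 2]]
  force: 35

```text
time_s: 12.92
eef_pos: [0.5636, 0.2378, 0.2531]
tool_rot: [0.955, 0.117, 0.265, 0.07]
force: [-0.9, -0.2, -1.6]
gripper_width: 0.0504
grasp_force: 35.0
```

```bash
python3 lab2.py | grep -v "^ *rb" | cut -c1-150; python3 -c "
from h import *
print(monitor.read_state()['force'])"
```

```text
go (array([ 0.1,  0.6, -2.7]), array([ 0.6, -1.7, -2. ])) 12.925
scene 306
 axis x,y and tilt mm/100 [-24.7  -0.2  -0.8  -1. ] 2.26333300431035
 foot z_f (want -40): [-37.9 -36.8   3.9]
 label-ish centroid [-3.5 -6.7  1.2] [array([-25. ,  13.8]), array([-23.3,  34.7])]
 th [-84 -77 -70 -63 -56 -49 -42 -35 -28 -21 -14  -7   0   7  14  21  28  35  42  49  56  63  70  77  84]
(26, 29, 32) L [ 50  38  40  44  49  51  55  56  52  53  83 134 149 147 121  91  65  53  53  59  65  70  72  69  60]
(18, 20) L [ 56  48  43  47  48  78 118 130 132 140 132 128 134 139 141 144 129 115 114 104  89  75  62  56  53]
(-15, -5, 5, 15) L [ 59  47  45  47  49  77 114 117 115 106  99 106  98 100  99  87  84  94 105 114 120 118 115 106  93]
(-20, -18) L [ 65  47  47  48  53  71 106 125 139 139 133 142 150 144 142 132 130 128 125 123 123 125 121 108  88]
(-30, -27) L [ 60  48  44  48  52  53  54  54  55  58  57  58  58  56  55  55  51  50  69  89 101 106 105 103 111]
(-37,) L [ 87  80  76  72  70  73  78  84  81  81  82  92  78  83  93  93  87  99 104 107 106  99  98  90  69]
 h [-48 -44 -40 -36 -32 -28 -24 
[... 575 characters left out ...]
 75  69  60  51]
(18, 20) L [49 42 37 37 43 55 72 80 83 82 86 94 97 96 94 91 86 78 77 79 84 83 80 70 57]
(-15, -5, 5, 15) L [45 42 41 42 49 60 71 73 68 69 76 83 85 83 79 74 74 78 81 85 88 89 88 83 74]
(-20, -18) L [49 46 45 45 50 60 68 74 74 79 83 89 91 88 86 81 76 74 75 81 86 91 92 91 87]
(-30, -27) L [51 50 48 49 53 57 64 67 69 73 75 76 79 83 84 85 82 81 81 82 84 87 89 90 89]
(-37,) L [56 54 54 57 63 70 76 77 79 78 78 79 87 95 98 98 98 95 88 87 86 86 86 85 85]
 h [-48 -44 -40 -36 -32 -28 -24 -20 -16 -12  -8  -4   0   4   8  12  16  20  24  28  32  36  40]
   L [115 108  97  86  80  78  80  80  77  70  65  60  61  64  72  81  86  87  81  74  68  63  60]
[-0.2828685  -0.25027175 -2.3095148 ]
```

The correction took: tilt is under 0.5°, the label edges are at ±23 mm about the focus, and the axis is within 1 mm. Handing in.

```bash
python3 -c "
from h import *
s=monitor.read_state();print(abs(s['qvel']).max(),s['grasp_force']);print(env.hand_in())"
```

```text
0.0017513853882096331 34.998270990327
the job is handed in; nothing more can be done
None
```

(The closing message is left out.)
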